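# Close the shavings bin and the geometry box after homework

### The job

Homework is over and the desk is to be closed up: push the tilt-out shavings bin fully shut, flush in its shell, and push the open lid of the geometry box over and down until it is fully closed, in either order. Only push, and gently: pick nothing up, leave the geometry box about where it lies, and do not disturb the katori of erasers, the pen stand or the glass jar.

Things in the scene. Friction and masses are not known exactly. Their poses are not given: they have to be found in the camera images.
- bin_unit: The white plastic shell of the tilt-out bin, fixed to the desk: 130 deep (x) by 184 wide (y) by 180 high, open towards its own -x. Origin at the centre of its underside, on the desk; its front plane is 65 mm from the origin along its own -x, which points roughly towards the robot (yaw within 0.4 rad of straight).
- shavings_bin (a joint): Tilt of the grey plastic bin in the shell, rad: 0 = shut, its 172 wide by 163 high front panel flush with the shell's front (hard stop); positive = its top leans out towards the robot about a level hinge along the panel's bottom edge (0.22 to 0.45 at the start, at most 0.6). The hinge is stiff: the bin stays where it is left; about 1 to 2 N at the lip moves it.
- bin_hinge (a point): Middle of the bin's hinge line: in the shell's frame 61 mm along -x of its origin, 10 mm above the desk. The hinge line runs along the shell's y.
- bin_lip (a point): Middle of the front face of the bin's finger lip, moving with the bin. The lip is a bar 120 wide, 12 high, standing 12 mm out from the panel at its top edge. This point is 157 mm up the panel from the hinge and 16 mm out in front of it (shut: 167 mm above the desk, 12 mm in front of the shell's front plane).
- geometry_box: Yellow plastic geometry box, loose on the desk, about 0.4 kg: 90 (x) by 200 (y) by 24 mm high without its lid, 32 mm with the lid closed. Origin at the centre of its underside. Its own +x side carries the lid hinge and points roughly away from the robot (yaw within 0.5 rad of straight).
- box_lid (a joint): Opening of the geometry box lid, rad: 0 = closed, flat on the rim (hard stop); 1.57 = standing upright at the far side; 1.2 to 1.75 at the start, at most 1.9. The hinge is stiff: the lid stays where it is left; about 1 N at its free edge moves it. To close, its free edge swings towards the robot and down.
- lid_hinge (a point): Middle of the lid's hinge line, on the box's far rim: 45 mm along the box's +x from its origin, 24 mm above the desk. The hinge line runs along the box's y.
- lid_edge (a point): Middle of the lid's free edge, on its outer face, moving with the lid. The lid is 90 (hinge to free edge) by 200 by 8 mm thick; its outer face is 8 mm off the hinge line and faces up when closed.
- katori: Small steel bowl, 92 mm across the rim, 35 high, with two erasers in it, on the desk's near middle. Origin at the centre of its underside. Leave alone.
- eraser0: White eraser 34 x 16 x 11 mm lying in the katori. Origin at the centre of its underside. Leave alone.
- eraser1: Dark eraser 34 x 16 x 11 mm lying in the katori. Origin at the centre of its underside. Leave alone.
- pen_stand: Square brown wooden pen stand, 70 x 70 x 100 mm, pens up to 155 mm high, beyond the work. Origin at the centre of its underside. Leave alone.
- glass_jar: Empty glass jar with a lid, 76 mm across, 120 high, on the robot's right. Origin at the centre of its underside. Leave alone.
There are look-alikes about, which are no part of the job. There is more than one size of the geometry_box; the job needs the largest.

How it is judged:
At the end, for the whole second after the job is handed in: Bin shut to within 0.04 rad (6 mm at its top); lid closed to within 0.05 rad (4 mm at its edge); the geometry box flat and at rest within 40 mm of its start; katori, pen stand and jar within 25 mm and erasers within 30 mm of theirs (value of joint shavings_bin below 0.04 rad and value of joint box_lid below 0.05 rad and height (world z) of geometry_box below 0.004 m and angle between geometry_box's own z axis and vertical below 0.05 rad and distance of geometry_box from where it was at the start of the episode below 0.04 m and linear speed of geometry_box below 0.02 m/s and distance of each of katori, pen_stand, glass_jar from where it was at the start of the episode below 0.025 m and distance of each of eraser0, eraser1 from where it was at the start of the episode below 0.03 m); the robot touches nothing.
It fails at once if the geometry box is lifted or tipped up (height (world z) of geometry_box above 0.012 m or angle between geometry_box's own z axis and vertical above 0.2 rad).
It fails at once if the geometry box is shoved more than 4 cm from its place (distance of geometry_box from where it was at the start of the episode above 0.04 m).
It fails at once if the katori, an eraser, the pen stand or the glass jar is carried off or knocked about (more than 25 mm; erasers 30 mm) (distance of any of katori, pen_stand, glass_jar from where it was at the start of the episode above 0.025 m or distance of any of eraser0, eraser1 from where it was at the start of the episode above 0.03 m).
It fails at once if the fingers ram the bin or the geometry box, pressing with over 80 N (contact force between the fingers and bin_unit above 80 N or contact force between the fingers and geometry_box above 80 N).
It also fails if it takes over 48 s, if anything falls off the work surface, if the arm or the gripper's body presses on something with over 40 N, if the wrist force passes 120 N, or if a joint passes its speed limit or range.

### The arm

A 7-joint arm with a two-finger parallel gripper is mounted at the origin on the work surface. World frame = base frame: x ahead of the robot, y to its left, z up, the work surface at z = 0. Lengths are in m, angles in rad, forces in N, time in s.
With the tool pointing down it reaches from about 0.425 to 0.925 m from the base axis. Payload 6.8 kg.
Tool frame: the origin (TCP) lies on the centre line of the jaws, within the pads' length; the fingertips stand 19 mm ahead of it and the grasp point (between the pads) is the TCP (env.tcp_to_tips is the distance from the TCP to the fingertips, in m); z points along the fingers, x is the direction in which the jaws open and shut, and the axes are right-handed (so a half turn about z gives the same grasp; the last joint's range is limited). The gripper opens to 88 mm and grips with 3 to 60 N. Pads are 20 mm wide; open, the fingers measure 115 mm over their backs; the gripper's body (75 mm by 178 mm) begins 61 mm behind the grasp point.
Start: joints at [1.17, 0.477, 0.022, 1.555, -0.011, 1.109, -0.083], TCP at [0.195, -0.646, 0.242] pointing down, gripper open.
Joint ranges: [-2.96, 2.96], [-0.34, 2.1], [-1.41, 1.46], [0.24, 2.44], [-1.37, 4.51], [0.17, 1.92], [-2.96, 2.96]. Speed limits (rad/s): [2.39, 2.39, 3.14, 3.14, 3.14, 3.14, 3.14].

### API

Orientations are given as a rotation vector (axis times angle).
In Python, from workcell import env, capture gives the robot as it stands. The module is installed in compiled form; this text tells all that it offers.
- The arm moves only by the tool arm_command, never from a script. Its argument "steps" is a list that holds one entry, the list of rows, each a list of 5 numbers: the shift along the tool's x, y, z in mm, then the turn about the tool's z in degrees, then the closure, from 0 (fully open) to 1 (shut). In form: [[[dx, dy, dz, turn, fingers], ...]]. A call has 1 to 10 rows; each row is the pose to reach, as a shift and turn from the pose commanded when the call began, along the tool's axes at that moment; what a row does not reach only later rows make up. A row lasts 1/8 s, in which the tool goes at most 62.5 mm and 10.7 degrees, less where a joint would pass 70% of its speed; a pose out of reach is approached as far as the arm can. A call with a gripper value outside its range is refused whole. The fingers move at their own pace and stop on an object; the grip force is fixed at half the most. Time passes only in rows, so rows that repeat a pose let the fingers close. It gives the time, the measured TCP pose, the force and the opening at its end, in the units of the state.
- env.sense(): the state, without advancing time (a new reading comes with each control period).
- capture(name): name is "scene" or "top"; returns a dict with "pixels" (480x640x3 uint8, red, green, blue), "camera_matrix" (3x3 intrinsics, pixels), "camera_from_world" (4x4, takes a point from world to camera coordinates). Camera axes: x right, y up, looking along -z (the intrinsics and any distortion apply to the point x, -y, -z); pixel columns grow to the right and rows downward; lengths in m; the calibration is good to about 2 mm. A picture is of the moment at which its call begins. There is no depth.
- env.finish_job(): hands the job in, once; it reports no verdict.
The state is a dict: "time": time; "joint_positions": joint angles; "qd": joint speeds; "effort": joint torques, N m; "tool_pos": TCP position; "ee_rot": TCP orientation; "force": force on the tool from outside, world axes, zero at the start; "wrist_torque": the same for the moment, N m; "width": finger opening in m.
Only numpy, scipy, OpenCV 4.12 (cv2) and the standard library are available. Lean on these libraries where they do the work, as an engineer would, in place of code of your own. Each camera call takes 0.05 s, during which the arm holds its last target. There are 200 camera calls.

## Working session

There is one attempt and no reset: what is moved stays moved. The work goes in short steps, Python scripts to look and compute and a tool call to move; the robot and the scene stay as the last step left them, time stands still between calls to the robot, and variables do not carry over. Pictures are saved under pics/ and viewed, on a budget of 10 in all, crops included, one or two more only if the job needs it, and the job is handed in when it is done.

Besides the shell and the picture viewer there is one more tool, called after "Request:" by a JSON object that holds its "op" and its "data", one argument or row to a line. arm_command: Moves the arm, as the interface text tells. Its arguments: {"type":"object","properties":{"steps":{"type":"array"}},"required":["steps"]}

```bash
mkdir -p pics
python3 - <<'E'
from workcell import env, capture
import cv2,numpy as np,pickle
for n in("scene","top"):
    c=capture(n); cv2.imwrite(f"pics/{n}0.png",c["pixels"][:,:,::-1]); pickle.dump(c,open(f"{n}0.pkl","wb"))
    print(n,c["camera_matrix"].tolist(),np.round(c["camera_from_world"],3).tolist(),[k for k in c])
s=env.sense();print(s["time"],s["tool_pos"],s["ee_rot"],s["force"],s["width"],env.tcp_to_tips)
E
```

```text
scene [[618.8028052603254, 0.0, 326.8198391349449], [0.0, 618.8028052603254, 237.12325690981177], [0.0, 0.0, 1.0]] [[0.873, 0.488, 0.0, -0.467], [-0.361, 0.645, 0.673, 0.185], [0.328, -0.588, 0.739, -1.546], [0.0, 0.0, 0.0, 1.0]] ['pixels', 'camera_matrix', 'camera_from_world']
top [[584.5758051347349, 0.0, 310.47279707145606], [0.0, 584.5758051347349, 238.851548578333], [0.0, 0.0, 1.0]] [[0.006, -1.0, 0.004, -0.094], [0.983, 0.006, 0.185, -0.596], [-0.185, 0.003, 0.983, -1.138], [0.0, 0.0, 0.0, 1.0]] ['pixels', 'camera_matrix', 'camera_from_world']
0.1 [ 0.19467975 -0.64581691  0.24079078] [-2.52108166e+00  1.87309027e+00  2.08490193e-03] [-0.24373294 -0.02188984 -0.09761952] 0.08744804866089062 0.019
```

View pics/scene0.png

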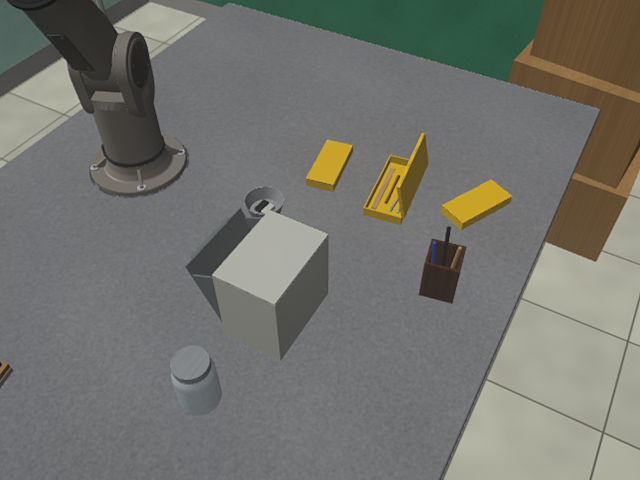

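View pics/top0.png

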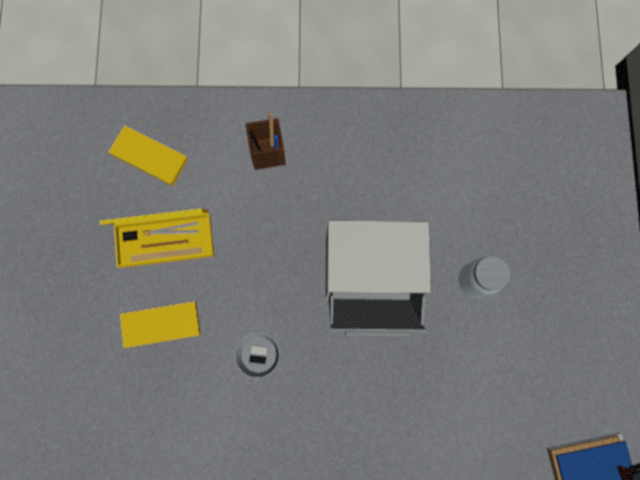

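The geometry box with the open lid is at left in the top view (about 115-213, 208-267). The bin shell's top is at (328-430, 222-293) and its lip at (345-410, 333). The katori is at (258,355). Zooming in to get corners.

Run:
```python
import cv2,numpy as np
a=cv2.imread("pics/top0.png");b=cv2.imread("pics/scene0.png")
z=lambda i,x,y,w,h:cv2.resize(i[y:y+h,x:x+w],(400,300),interpolation=cv2.INTER_CUBIC)
o=np.vstack([np.hstack([z(a,90,190,133,100),z(b,345,125,133,100)]),np.hstack([z(a,300,210,160,120)if 0 else z(a,310,215,160,120),z(b,180,195,160,120)])])
cv2.imwrite("pics/zoom.png",o)
```

```text
(no output)
```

View pics/zoom.png

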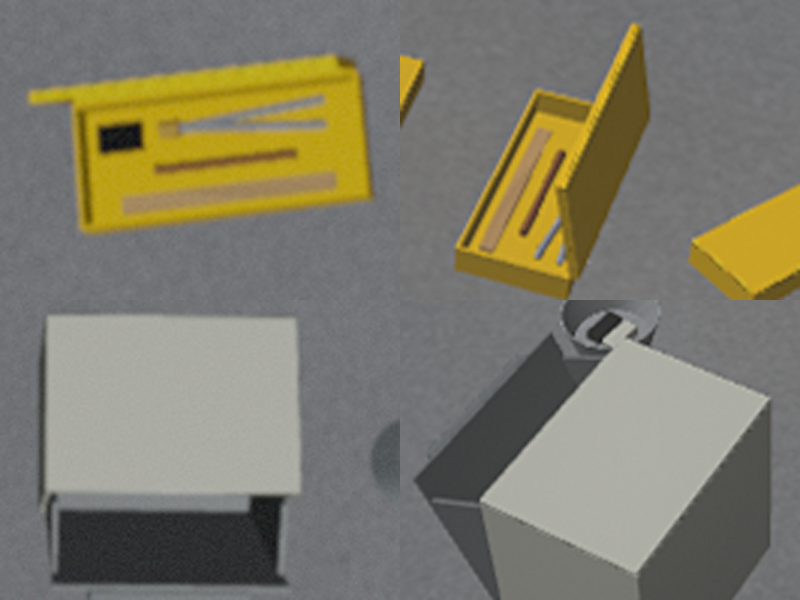

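The zoom shows the corners clearly. I'll fit both bodies' poses and joints to them across both views.

```bash
cat > fit.py <<'E'
import numpy as np,pickle
from scipy.optimize import least_squares
C={n:pickle.load(open(f"{n}0.pkl","rb")) for n in("top","scene")}
def proj(n,P):
    T=C[n]["camera_from_world"];p=T[:3,:3]@P+T[:3,3];u=C[n]["camera_matrix"]@np.array([p[0],-p[1],-p[2]]);return u[:2]/u[2]
def w(x,y,yaw,l):
    c,s=np.cos(yaw),np.sin(yaw);return np.array([x+c*l[0]-s*l[1],y+s*l[0]+c*l[1],l[2]])
def shell(p,l):return w(*p[:3],l)
def binp(p,up,out,y):
    t=p[3];return w(*p[:3],[-.061-up*np.sin(t)-out*np.cos(t),y,.010+up*np.cos(t)-out*np.sin(t)])
def lid(p,r,o,y):  # r from hinge, o off outer face
    t=p[3];return w(*p[:3],[.045-r*np.cos(t)+o*np.sin(t),y,.024+r*np.sin(t)+o*np.cos(t)])
B=[("top",328.8,221.8,shell,[.065,.092,.18]),("top",428.4,223,shell,[.065,-.092,.18]),("top",430,292.2,shell,[-.065,-.092,.18]),("top",328,292.2,shell,[-.065,.092,.18]),
("scene",268,211.8,shell,[-.065,.092,.18]),("scene",328,235,shell,[.065,.092,.18]),("scene",274.8,304.2,shell,[.065,-.092,.18]),("scene",212.8,275.8,shell,[-.065,-.092,.18]),
("top",331.2,327.8,binp,(.163,.004,.086)),("top",425.2,329,binp,(.163,.004,-.086)),("scene",186,267,binp,(.163,.004,-.086)),("scene",242,209,binp,(.163,.004,.086))]
G=[("top",117.3,267.1,shell,[-.045,.1,.024]),("top",214,256,shell,[-.045,-.1,.024]),("scene",363.3,208.3,shell,[-.045,-.1,.024]),("scene",391.7,155,shell,[-.045,.1,.024]),
("scene",363.7,214.3,shell,[-.045,-.1,0]),("top",100,220,lid,(.09,.008,.1)),("top",100,224.3,lid,(.09,0,.1)),("top",203.3,208.3,lid,(.09,.008,-.1)),
("scene",397.3,188.3,lid,(.09,0,-.1)),("scene",401.3,188.3,lid,(.09,.008,-.1)),("scene",422.3,133.3,lid,(.09,0,.1)),("scene",425,134,lid,(.09,.008,.1))]
def fit(D,p0):
    f=lambda p:np.concatenate([proj(d[0],d[3](p,d[4]) if d[3] is shell else d[3](p,*d[4]))-d[1:3] for d in D])
    r=least_squares(f,p0,loss="soft_l1");return r.x,f(r.x).reshape(-1,2)
def pix(n,u,v,z):
    T=C[n]["camera_from_world"];d=np.linalg.inv(C[n]["camera_matrix"])@[u,v,1];d=T[:3,:3].T@(d*[1,-1,-1]);c=-T[:3,:3].T@T[:3,3];return c+d*(z-c[2])/d[2]
E
python3 - <<'E'
from fit import *
np.set_printoptions(precision=3,suppress=True)
b,rb=fit(B,[.75,-.2,0,.3]);g,rg=fit(G,[.78,.2,0,1.5])
print("bin",b);print(rb.T);print("box",g);print(rg.T)
print("lip",[binp(b,.157,.016,y) for y in(.06,0,-.06)]);print("hinge",binp(b,0,0,0),"shutlip",binp([*b[:3],0],.157,.016,0))
print("lidedge",[lid(g,.09,.008,y) for y in(.1,0,-.1)],"hinge",lid(g,0,0,0), "closed", lid([*g[:3],0],.09,.008,0))
print("katori",pix("top",258,355,.035),"jar",pix("top",492,274,.12),"pen",pix("top",270,155,.1))
from workcell import env
from scipy.spatial.transform import Rotation as R
print(R.from_rotvec(env.sense()["ee_rot"]).as_matrix())
E
```

```text
bin [ 0.542 -0.215 -0.001  0.404]
[[ 0.     0.575  1.193  0.727  0.963  0.256 -0.252 -1.365  0.386  1.305
   0.409 -1.22 ]
 [-1.073 -1.52   0.039 -0.698 -3.423 -2.211 -0.829 -2.095  0.096 -0.438
  -1.455 -2.164]]
box [0.6   0.216 0.134 1.361]
[[ 0.631 -0.046  0.181 -1.539 -0.679  0.492  1.038 -0.52  -0.544 -0.968
  -0.217  0.405]
 [-0.986 -1.956 -0.99  -0.784  0.398 -0.182 -0.408 -1.107 -1.485 -1.134
  -0.838 -1.336]]
lip [array([ 0.405, -0.155,  0.148]), array([ 0.405, -0.215,  0.148]), array([ 0.405, -0.275,  0.148])]
hinge [ 0.481 -0.215  0.01 ] shutlip [ 0.465 -0.215  0.167]
lidedge [array([0.621, 0.32 , 0.114]), array([0.634, 0.221, 0.114]), array([0.647, 0.122, 0.114])] hinge [0.645 0.222 0.024] closed [0.556 0.21  0.032]
katori [0.363 0.014 0.035] jar [ 0.518 -0.437  0.12 ] pen [ 0.76  -0.007  0.1  ]
[[ 0.289 -0.957 -0.001]
 [-0.957 -0.289  0.001]
 [-0.002  0.    -1.   ]]
```

Request:
{"op": "arm_command", "data": {
  "steps": [
    [[-30,-25,0,1.7,1],[-65,-55,0,3.4,1],[-100,-85,0,5.1,1],[-135,-115,0,6.8,1],[-170,-145,0,8.5,1],[-205,-175,0,10,1],[-240,-205,0,12,1],[-270,-232,0,14,1],[-300,-258,0,16,1],[-328,-282,0,16.8,1]]
  ]
}}

```text
time: 1.35
tool_pos: [0.3704, -0.2494, 0.2415]
ee_rot: [2.221, -2.222, -0.0]
force: [0.6, 0.9, -0.2]
width: 0.0006
```

```bash
cat > go.py <<'E'
import sys,numpy as np
from workcell import env
from scipy.spatial.transform import Rotation as R
s=env.sense();M=R.from_rotvec(s["ee_rot"]).as_matrix();np.set_printoptions(precision=3,suppress=True)
print("t",s["time"],s["tool_pos"],"xaxis deg",np.degrees(np.arctan2(M[1,0],M[0,0])),"zax",M[:,2],"F",s["force"],s["width"])
for a in sys.argv[1:]:
    print(a,"->mm",np.round(1000*M.T@(np.array(eval(a))-s["tool_pos"]),1))
E
python3 go.py ".37,-.25,.154" ".453,-.25,.154"
```

```text
t 1.35 [ 0.37  -0.249  0.242] xaxis deg -90.03977520095798 zax [-0.  0. -1.] F [ 0.559  0.92  -0.207] 0.0005785953568159407
.37,-.25,.154 ->mm [ 0.6  0.4 87.5]
.453,-.25,.154 ->mm [  0.6 -82.6  87.5]
```

Request:
{"op": "arm_command", "data": {
  "steps": [
    [[0,0,25,0,1],[0,0,55,0,1],[0,0,80,0,1],[0,0,87,0,1],[0,-10,87,0,1],[0,-20,87,0,1],[0,-27,87,0,1],[0,-34,87,0,1],[0,-41,87,0,1],[0,-48,87,0,1]]
  ]
}}

```text
time: 2.6
tool_pos: [0.4187, -0.2509, 0.1547]
ee_rot: [-2.221, 2.222, -0.0]
force: [-1.6, -0.1, 0.4]
width: 0.0006
```

Request:
{"op": "arm_command", "data": {
  "steps": [
    [[0,-6,0,0,1],[0,-12,0,0,1],[0,-17,0,0,1],[0,-22,0,0,1],[0,-26,0,0,1],[0,-29,0,0,1]]
  ]
}}

```text
time: 3.35
tool_pos: [0.4474, -0.2509, 0.1547]
ee_rot: [-2.221, 2.222, -0.0]
force: [-0.8, 0.9, 0.1]
width: 0.0003
```

Continuing in small steps until the force shows the hard stop.

Request:
{"op": "arm_command", "data": {
  "steps": [
    [[0,-2,0,0,1],[0,-4,0,0,1],[0,-6,0,0,1],[0,-6,0,0,1]]
  ]
}}

```text
time: 3.85
tool_pos: [0.4534, -0.2508, 0.1547]
ee_rot: [-2.221, 2.222, -0.0]
force: [0.3, 0.4, -0.1]
width: 0.0003
```

Request:
{"op": "arm_command", "data": {
  "steps": [
    [[0,-1,0,0,1],[0,-2,0,0,1],[0,-2,0,0,1]]
  ]
}}

```text
time: 4.22
tool_pos: [0.4538, -0.2509, 0.1545]
ee_rot: [2.219, -2.221, -0.003]
force: [-4.3, 0.7, 3.8]
width: 0.0003
```

Request:
{"op": "arm_command", "data": {
  "steps": [
    [[0,-1,0,0,1],[0,-2,0,0,1],[0,-2,0,0,1]]
  ]
}}

```text
time: 4.6
tool_pos: [0.4539, -0.251, 0.1543]
ee_rot: [2.217, -2.221, -0.008]
force: [-10.7, 1.2, 8.0]
width: 0.0004
```

The bin is at its hard stop: it stalls at x 0.454 with the force rising. Backing off and lifting next, then over the box to behind the lid.

Request:
{"op": "arm_command", "data": {
  "steps": [
    [[0,10,0,0,1],[0,30,0,0,1],[0,45,-20,0,1],[0,45,-60,0,1],[0,45,-100,0,1],[0,45,-136,0,1]]
  ]
}}

```text
time: 5.35
tool_pos: [0.4124, -0.2509, 0.2923]
ee_rot: [-2.221, 2.221, -0.003]
force: [-0.3, -0.2, -0.5]
width: 0.0005
```

```bash
python3 - <<'E'
import numpy as np
h=np.array([.645,.222]);e=np.array([np.cos(.134),np.sin(.134)])
print("approach",h+.04*e)
for t in [1.361,1.2,1,.8,.6,.4,.2,.1,0]:
    u=-.07*np.cos(t)+.008*np.sin(t)+.010;print(t,round(u*1000,1),"z",round(24+70*np.sin(t)+8*np.cos(t)+19,1))
E
python3 go.py ".685,.227,.29"
```

```text
approach [0.68464142 0.22734397]
1.361 3.2 z 113.1
1.2 -7.9 z 111.1
1 -21.1 z 106.2
0.8 -33.0 z 98.8
0.6 -43.3 z 89.1
0.4 -51.4 z 77.6
0.2 -57.0 z 64.7
0.1 -58.9 z 57.9
0 -60.0 z 51.0
t 5.35 [ 0.412 -0.251  0.292] xaxis deg -90.0143484382854 zax [ 0.002 -0.001 -1.   ] F [-0.289 -0.183 -0.461] 0.00046021138779729783
.685,.227,.29 ->mm [-477.9 -272.5    2.5]
```

Request:
{"op": "arm_command", "data": {
  "steps": [
    [[-40,-23,0,-0.8,1],[-88,-50,0,-1.6,1],[-138,-79,0,-2.4,1],[-188,-107,0,-3.2,1],[-238,-136,0,-4,1],[-288,-164,0,-5,1],[-338,-193,0,-6,1],[-388,-221,0,-7,1],[-436,-249,0,-7.7,1],[-478,-273,0,-7.7,1]]
  ]
}}

```text
time: 6.6
tool_pos: [0.6862, 0.2292, 0.2904]
ee_rot: [-2.365, 2.066, 0.0]
force: [0.3, -1.1, 0.3]
width: 0.0002
```

```bash
python3 go.py ".685,.227,.113" ".648,.222,.113"
python3 - <<'E'
from workcell import capture
import cv2,numpy as np
z=lambda i,x,y,w,h:cv2.resize(i[y:y+h,x:x+w],(600,450),interpolation=cv2.INTER_CUBIC)
b=capture("scene")["pixels"][:,:,::-1]
cv2.imwrite("pics/s1.png",z(b,180,90,320,240))
E
```

```text
t 6.6 [0.686 0.229 0.29 ] xaxis deg -82.27754104557958 zax [ 0.001  0.001 -1.   ] F [ 0.32  -1.088  0.252] 0.00015847646685746312
.685,.227,.113 ->mm [  2.2   1.6 177.4]
.648,.222,.113 ->mm [  2.1  39.  177.4]
```

View pics/s1.png

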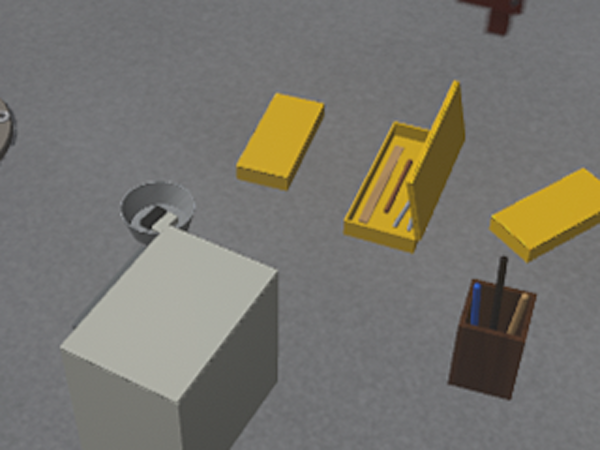

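The picture shows the bin shut, nothing disturbed, and the closed fingertips at about (500,15) in the crop, where the projection puts them: beyond and above the lid. Descending behind the lid.

Request:
{"op": "arm_command", "data": {
  "steps": [
    [[2,1,40,0,1],[2,1,90,0,1],[2,1,135,0,1],[2,1,165,0,1],[2,1,177,0,1],[2,10,177,0,1],[2,20,177,0,1],[2,28,177,0,1],[2,35,177,0,1],[2,40,177,0,1]]
  ]
}}

```text
time: 7.9
tool_pos: [0.6459, 0.2197, 0.1142]
ee_rot: [-2.365, 2.067, -0.001]
force: [1.1, -0.9, 0.3]
width: 0.0008
```

Request:
{"op": "arm_command", "data": {
  "steps": [
    [[0,5,1,0,1],[0,9,2,0,1],[0,16,4,0,1],[0,22,7,0,1],[0,28,10,0,1],[0,34,14,0,1],[0,39,18,0,1],[0,44,24,0,1],[0,48,29,0,1],[0,52,35,0,1]]
  ]
}}

```text
time: 9.15
tool_pos: [0.5942, 0.2127, 0.0783]
ee_rot: [2.365, -2.068, -0.0]
force: [0.5, 0.8, 0.1]
width: 0.0005
```

```bash
python3 go.py
python3 - <<'E'
from workcell import capture
import cv2,numpy as np
z=lambda i,x,y,w,h:cv2.resize(i[y:y+h,x:x+w],(400,300),interpolation=cv2.INTER_CUBIC)
b=capture("scene")["pixels"][:,:,::-1];a=capture("top")["pixels"][:,:,::-1]
cv2.imwrite("pics/s2.png",np.hstack([z(b,330,100,133,100),z(a,60,170,213,160)]))
E
```

```text
t 9.15 [0.594 0.213 0.078] xaxis deg -82.32690959870472 zax [-0. -0. -1.] F [0.467 0.783 0.092] 0.0004979973961357893
```

View pics/s2.png

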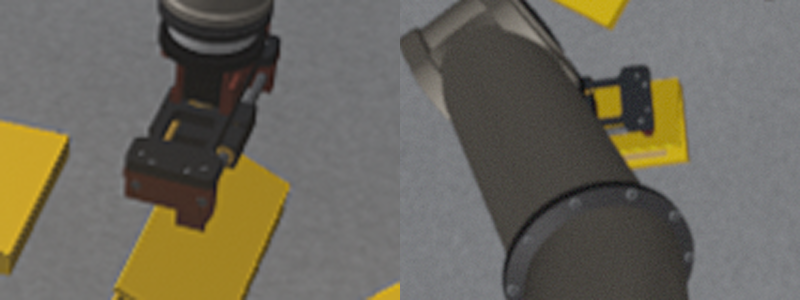

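The lid is following under the fingertip and is leaning well over. Continuing down the arc to closed.

Request:
{"op": "arm_command", "data": {
  "steps": [
    [[0,2,5,0,1],[0,4,10,0,1],[0,6,14,0,1],[0,7,18,0,1],[0,8,21,0,1],[0,8,24,0,1],[0,8,26,0,1],[0,8,26,0,1]]
  ]
}}

```text
time: 10.25
tool_pos: [0.5865, 0.2117, 0.0525]
ee_rot: [2.365, -2.068, -0.0]
force: [-0.6, -0.7, 0.7]
width: 0.0002
```

Request:
{"op": "arm_command", "data": {
  "steps": [
    [[0,0,1,0,1],[0,0,2,0,1],[0,0,2,0,1]]
  ]
}}

```text
time: 10.62
tool_pos: [0.5867, 0.2117, 0.0514]
ee_rot: [-2.365, 2.068, -0.001]
force: [-1.8, -1.2, 7.0]
width: 0.0007
```

Request:
{"op": "arm_command", "data": {
  "steps": [
    [[0,0,1,0,1],[0,0,2,0,1],[0,0,2,0,1]]
  ]
}}

```text
time: 11.0
tool_pos: [0.5867, 0.2117, 0.0511]
ee_rot: [2.365, -2.068, 0.002]
force: [-6.7, -2.7, 20.8]
width: 0.0005
```

Request:
{"op": "arm_command", "data": {
  "steps": [
    [[0,0,-10,0,1],[0,0,-40,0,1],[0,0,-90,0,1],[0,0,-140,0,1],[0,0,-190,0,1],[40,0,-230,0,1],[90,0,-230,0,1],[140,0,-230,0,1],[190,0,-230,0,1],[230,0,-230,0,1]]
  ]
}}

```text
time: 12.25
tool_pos: [0.6173, -0.0188, 0.2787]
ee_rot: [2.363, -2.07, 0.001]
force: [0.8, 0.3, 0.5]
width: 0.0007
```

```bash
python3 go.py
python3 - <<'E'
from workcell import capture
import cv2,numpy as np
z=lambda i,x,y,w,h:cv2.resize(i[y:y+h,x:x+w],(400,300),interpolation=cv2.INTER_CUBIC)
b=capture("scene")["pixels"][:,:,::-1];a=capture("top")["pixels"][:,:,::-1]
cv2.imwrite("pics/s3.png",np.vstack([np.hstack([z(b,345,125,133,100),z(a,90,190,133,100)]),np.hstack([z(b,180,180,160,120),cv2.resize(a,(400,300))])]))
E
```

```text
t 12.25 [ 0.617 -0.019  0.279] xaxis deg -82.41823845080143 zax [ 0.    -0.001 -1.   ] F [0.813 0.308 0.468] 0.0006674161188860645
```

View pics/s3.png

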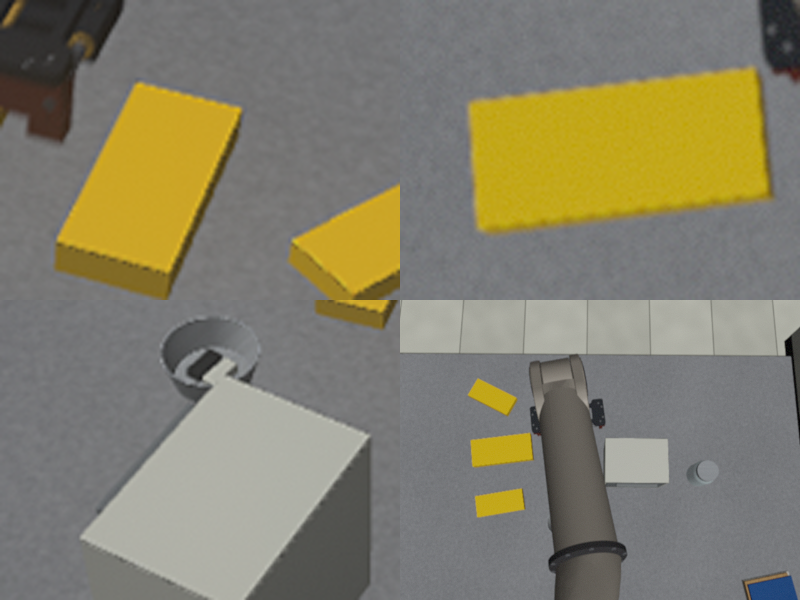

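The lid lies flat and the box corners haven't moved. One closer look at the bin front, projecting the expected lip position for tilt 0 and tilt 0.04.

Run:
```python
from workcell import capture
from fit import *
import cv2
b,_=fit(B,[.75,-.2,0,.3])
for t in(0,.04,.08):
    q=[*b[:3],t];print(t,[np.round(proj("top",binp(q,.157,.016,y)),1) for y in(.06,-.06)], [np.round(proj("scene",binp(q,.163,.016,y)),1) for y in(.06,-.06)])
a=capture("top")["pixels"][:,:,::-1];s=capture("scene")["pixels"][:,:,::-1]
z=lambda i,x,y,w,h:cv2.resize(i[y:y+h,x:x+w],None,fx=6,fy=6,interpolation=cv2.INTER_CUBIC)
cv2.imwrite("pics/s4.png",np.vstack([z(a,315,275,125,40),z(s,190,200,125,60)]))
```

```text
0 [array([346.1, 298.9]), array([412.3, 299.4])] [array([254.7, 219.2]), array([217.3, 261.4])]
0.04 [array([346.1, 302.4]), array([412.3, 302.9])] [array([251.9, 218.3]), array([214.3, 260.3])]
0.08 [array([346.1, 305.9]), array([412.3, 306.4])] [array([249.1, 217.5]), array([211.5, 259.4])]
```

View pics/s4.png

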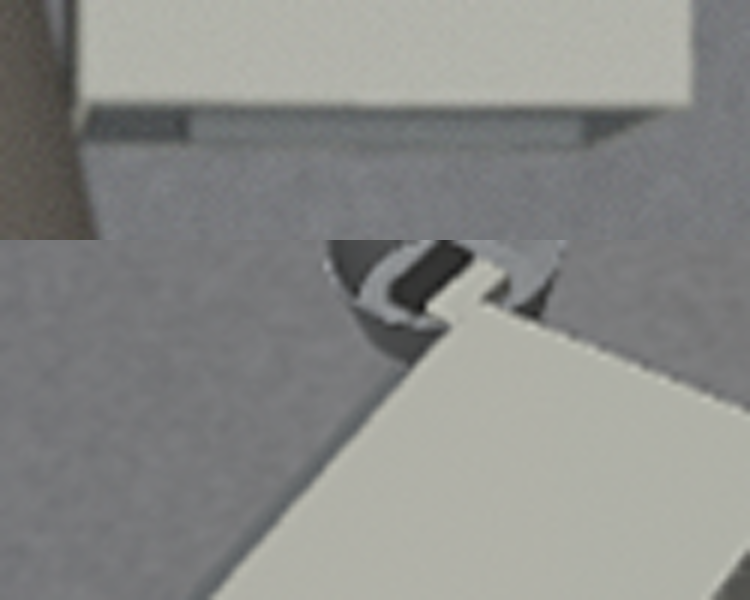

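The lip's front edge is at row 299.5 in the top view; the prediction is 299 for tilt 0 and 302.5 for 0.04, so the bin is shut.

```bash
python3 -c "
from workcell import env
print(env.finish_job())"
```

```text
the job is handed in; nothing more can be done
None
```

I pushed the bin shut and closed the lid of the largest geometry box, then handed the job in. The clock read about 12.3 s when I last checked, against the 48 s limit. The system gives no verdict, so the result below rests on my own checks.

- **Bin:** I pushed the lip until it stalled at the hard stop, with about 11 N against the push. In the top image the lip's front edge is at row 299.5. I predicted 299 for fully shut and 302.5 for the 0.04 rad limit.
- **Lid:** I swept it over from behind with the closed fingertips and pressed it down with about 21 N. It stopped at a fingertip height of 32 mm, which is the height of the closed box. In the images it lies flat, and the box's near corners are where they were at the start.
- **Other objects:** The katori, erasers and jar look untouched in the final images. The arm hid the pen stand in the last top view. I last saw it in place before closing the lid, and the later moves kept well clear of it.
- **Arm:** At hand-in it stood raised, touching nothing.

No check failed. The first pose fit was off from the images by about 1–2 pixels, up to 3.4 at one corner, which is roughly the stated calibration accuracy and did not affect the pushes.

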